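Put the washed lime juicer back together

TASK

The lime juicer has been washed. Put its reaming cone back on the drive shaft, turning it gently until its slot finds the shaft's flats and it drops fully home, then set the domed cover on the bowl so that it sits flat all round. Do not lean hard on the drive or drop the parts on it, and leave everything else where it stands.

Things in the scene. Friction and masses are not known exactly. Their poses are not given: they have to be found in the camera images.
- juicer: electric lime juicer, fixed to the worktop: white round housing 148 mm across, steel bowl on top, steel spout reaching 117 mm out at its front, z = 0.10 to 0.13. Origin under its centre, z up; the spout points along its -x. In the bowl (floor z = 0.114) a white column 28 mm across carries the upright steel drive shaft
- shoulder (a point): flat top of the column in the bowl, on the juicer's axis (juicer z = 0.124), axes as the juicer's; here the shaft comes out: 16 mm round with two flats 10 mm apart, from 0 to 11 mm above this point, round edges of the top chamfered 0.6 mm; then a round pilot 9 mm across, tapering to 4 mm at 19 mm
- shaft_flats (a point): point on the drive shaft's axis halfway up its flats, axes as the juicer's. The shaft's own angle is not measured: the line along its flats (its 16 mm width) rests within 0.9 rad either way of the juicer's y. A geared motor holds it: it turns only under about 0.12 N m, so a lightly pressed cone slides round on it. The drive takes at most 35 N from the cone
- bowl_rim (a point): centre of the bowl's mouth at rim height (juicer z = 0.146), axes as the juicer's. The flat rim is 150 mm across outside, 142 mm inside; the cover's band rests on it
- cone: white plastic reaming cone on a strainer basket, 0.10 to 0.17 kg, 70 mm tall, standing upright on the worktop. Origin at the centre of its underside, z up. Basket 94 mm across, z = 0 to 0.024, with two flat tabs 16 mm wide reaching 54 mm from the axis on its +y and -y sides, which mark the line of the slot beneath
- cone_slot (a point): mouth of the hub slot, at the cone's origin, opening downwards: 18.8 mm long along the cone's y, 11.4 mm wide along x, 21 mm deep; fits the shaft in two positions half a turn apart. At a wrong angle the cone stops on the shaft 11 mm above home; when slot and flats agree within about 0.1 rad it drops those 11 mm
- cone_grip (a point): point on the cone's axis, 35 mm above its underside, where to grip: the ribbed reamer is 47 mm across with straight upright sides from 24 to 46 mm above the underside, then narrows to a point at 70 mm
- cover: translucent plastic dome cover with white rim band and knob, 0.16 to 0.26 kg, standing on the worktop; 155 mm across, 92 mm tall. Origin at the centre of its underside, z up. Its locating ring, 128 mm across, z = 0 to 0.010, goes inside the bowl's rim; the band's underside (z = 0.010) lies on the rim. Inside it is 53 mm high above the band, so it clears the cone only when that is home
- cover_knob (a point): centre of the cover's knob: 31 mm across and 26 mm tall, from 66 to 92 mm above the cover's underside, on its axis
- tumbler: clear glass tumbler, 77 mm across and 94 mm tall; origin under its centre. A bystander
- jigger: two-ended brass measure, 47 mm across and 100 mm tall, standing under the juicer's spout; origin under its centre. A bystander: leave it there
- pepper_mill: dark wooden pepper mill, 58 mm across and 170 mm tall, behind the juicer; origin under its centre. A bystander
- spice_jar: glass spice jar with a green cap, 46 mm across and 106 mm tall; origin under its centre. A bystander
- lime_half_a: half a lime, 54 mm across and 35 mm tall, on the cutting board; origin under its centre. A bystander
- lime_half_b: half a lime, 54 mm across and 35 mm tall, on the cutting board; origin under its centre. A bystander
- spoon: steel bar spoon 138 mm long lying on the worktop; origin under its centre. A bystander

How it is judged:
By the outcome, as a careful person would: the job done as asked, in the order asked, and still so for the second after the job is handed in, with the robot touching nothing.
It also fails if it takes over 70 s, if anything falls off the work surface, if the arm or the gripper's body presses on something with over 40 N, if the wrist force passes 120 N, or if a joint passes its speed limit or range.

ROBOT

A 6-joint arm with a two-finger parallel gripper is mounted at the origin on a cart in front of the work surface, level with it; the furniture and walls round the work are solid. World frame = base frame: x ahead of the robot, y to its left, z up, the work surface at z = 0. Lengths are in m, angles in rad, forces in N, time in s.
With the tool pointing down it reaches from about 0.35 to 0.725 m from the base axis. Payload 6 kg.
Tool frame: the origin (TCP) lies at the very end of the fingers, on their centre line; the grasp point (between the pads) lies ctrl.hold_point_z behind it (ctrl.hold_point_z is the distance from the TCP to the grasp point, in m); z points along the fingers, y is the line along which they close (so a half turn about z gives the same grasp; the last joint's range is limited). The gripper opens to 85 mm and grips with 20 to 120 N. Pads are 22 mm wide; open, the fingers measure 114 mm over their backs; the gripper's body (76 mm by 85 mm) begins 54 mm behind the grasp point. The pads swing forward as they close: fully open they stand 13 mm farther back than shut.
Start: joints at [-0.962, 0.04, 0.085, 0, -1.615, -0.334], TCP at [0.163, -0.577, 0.231] pointing down, gripper open.
Joint ranges: [-2.56, 2.56], [-1.29, 2.01], [-1.08, 1.49], [-3.29, 1.98], [-2.81, -0.18], [-2.99, 2.99]. Speed limits (rad/s): [2.57, 2.57, 3.01, 3.14, 3.14, 3.14].

INTERFACE

Orientations are given as a unit quaternion [x, y, z, w].
In Python, from rig import ctrl gives the robot as it stands.
- The arm moves only by the shell command python3 -m pendant 'ROWS'. ROWS is JSON, one flat list of numbers, 7 for each row, row after row: the shift along the tool's x, y, z in cm, then the turn, a rotation vector about the tool's x, y, z in rad, then the closure, from -1 (fully open) to 1 (shut). In form: [x, y, z, ax, ay, az, claw, x, y, z, ax, ay, az, claw, ...]. A call has 1 to 10 rows; each row shifts and turns the commanded pose from where the row before left it, along the tool's axes as they then stand; what a row does not reach is not made up. A row lasts 1/10 s, in which the tool goes at most 50 mm and 8.59 degrees, less where a joint would pass 70% of its speed; a pose out of reach is approached as far as the arm can. A call is refused whole if a number of a shift passes 5 or a number of a turn 0.15, either way. A call with a gripper value outside its range is refused whole. The fingers move at their own pace and stop on an object; the grip force is fixed at half the most. Time passes only in rows, so rows that do not move let the fingers close. It gives the time, the measured TCP pose, the force, the opening and the grip force at its end, in the units of the state.
- ctrl.sense(): the state, without advancing time (a new reading comes with each control period).
- ctrl.capture(name): name is "scene" or "side" or "wrist"; returns the picture (420x560x3 uint8, red, green, blue); there is no depth.
- ctrl.camera_params(name): a dict with "vertical_fov" (degrees; the focal length in pixels is half the picture's height over the tangent of half this angle, whatever the lens; pixels are square), "cx", "cy" (the principal point, pixels), "R" (3x3) and "t" (3): a world point X has camera coordinates R X + t; the wrist camera has in their place "T_tool_cam" (4x4, takes a point from camera to tool coordinates, whose origin is the TCP and whose axes are the flange's). Camera axes: x right, y down, z forward; pixel columns grow to the right and rows downward; lengths in m; the calibration is good to about 2 mm. A picture is of the moment at which its call begins: read the wrist's pose just before it. camera_params takes no time and is no camera call.
- ctrl.close_job(): hands the job in; it is judged then, once.
The state is a dict: "time_s": time; "joint_pos": joint angles; "dq": joint speeds; "tau": joint torques, N m; "eef_pos": TCP position; "orientation": TCP orientation; "wrist_force": force on the tool from outside, world axes, zero at the start; "torque": the same for the moment, N m; "gripper_width": finger opening in m; "gripper_force": force on a finger pad.
Only numpy, scipy, OpenCV 4.12 (cv2) and the standard library are available. Lean on these libraries where they do the work, as an engineer would, in place of code of your own. Each camera call takes 0.05 s, during which the arm holds its last target. There are 200 camera calls.

## Working session

There is one attempt and no reset: what is moved stays moved. The work goes in short steps, Python scripts to look and compute and a shell command to move; the robot and the scene stay as the last step left them, time stands still between calls to the robot, and variables do not carry over. Pictures are saved under pics/ and viewed, at most 10 in all, crops included, and the job is handed in when it is done.

```bash
ls; mkdir -p pics
cat > h.py <<'E'
import numpy as np, cv2
from scipy.spatial.transform import Rotation as Ro
from rig import ctrl
def cam(name, s=None):
    p=ctrl.camera_params(name); f=210/np.tan(np.radians(p["vertical_fov"])/2)
    if name=="wrist":
        T=np.array(p["T_tool_cam"]); s=s or ctrl.sense()
        Rt=Ro.from_quat(s["orientation"]).as_matrix()
        Rc=Rt@T[:3,:3]; c=Rt@T[:3,3]+np.array(s["eef_pos"])
    else:
        Rc=np.array(p["R"]).T; c=-Rc@np.array(p["t"])
    return f,p["cx"],p["cy"],Rc,c
def ray(C,u,v):
    f,cx,cy,Rc,c=C; d=Rc@np.array([(u-cx)/f,(v-cy)/f,1]); return c,d/np.linalg.norm(d)
def plane(C,u,v,z):
    c,d=ray(C,u,v); return c+d*(z-c[2])/d[2]
def proj(C,X):
    f,cx,cy,Rc,c=C; q=Rc.T@(np.array(X)-c); return f*q[0]/q[2]+cx,f*q[1]/q[2]+cy
def snap(name,fn,box=None,size=None):
    im=ctrl.capture(name); b=im[:,:,::-1].copy(); cv2.imwrite(f"pics/{fn}.png",b)
    return im
E
python3 - <<'E'
from h import *
a=snap("scene","s0");b=snap("side","d0")
for n in("scene","side","wrist"):
    C=cam(n);print(n,C[0],C[1:3],C[3].round(3).tolist(),C[4].round(3))
print(ctrl.hold_point_z,ctrl.sense())
E
```

```text
pics
scene 461.39678736032835 (281.5033283399183, 211.05639851406298) [[-0.543, -0.308, 0.782], [-0.84, 0.226, -0.494], [-0.025, -0.924, -0.381]] [-0.651  0.67   0.689]
side 433.153948236486 (283.70658271232685, 209.8239631589641) [[0.979, -0.118, 0.164], [-0.201, -0.475, 0.857], [-0.023, -0.872, -0.489]] [ 0.286 -1.424  0.907]
wrist 329.66256479313836 (276.97225232768426, 208.47947604757087) [[-0.271, 0.92, 0.283], [0.963, 0.259, 0.082], [0.002, 0.295, -0.956]] [ 0.091 -0.597  0.373]
0.0187 {'time_s': 0.1, 'joint_pos': array([-9.62296246e-01,  4.07392064e-02,  8.38801752e-02, -4.21465935e-04,
       -1.61548083e+00, -3.33705286e-01]), 'dq': array([ 7.21550216e-04,  4.19406322e-04,  2.77158941e-03,  1.12177268e-03,
       -1.11538499e-04, -9.11764245e-05]), 'tau': array([-4.52278196e-03, -3.69344187e+01,  3.48282444e+01,  6.95171803e+00,
       -4.56903785e-03,  1.23256637e-06]), 'eef_pos': array([ 0.16280428, -0.57717691,  0.23036645]), 'orientation': array([-1.36974626e-01,  9.90574233e-01,  7.83251307e-04, -1.62685353e-04]), 'wrist_force': array([-0.31278222, -0.49760417,  0.80693447]), 'torque': array([ 0.02392637, -0.02159317,  0.01476231]), 'gripper_force': 0.0, 'gripper_width': 0.08535927433273435}
```

View pics/s0.png

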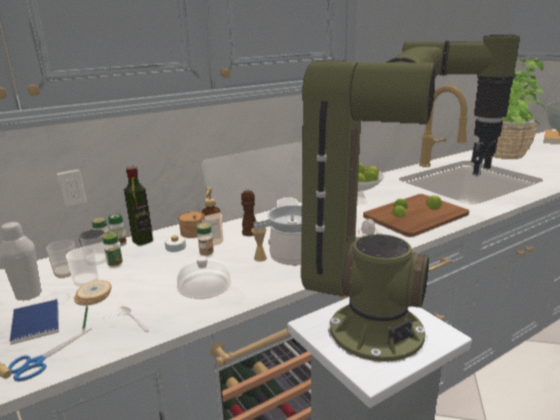

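View pics/d0.png

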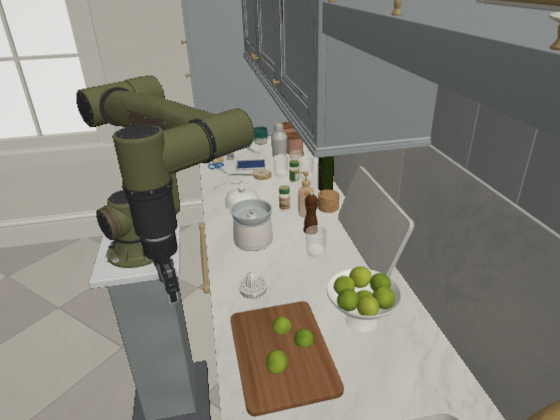

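The side view shows the cone at about (253,288), the juicer rim ellipse near (252,212) with the shaft in it, and the cover knob at (240,190). The scene view shows the cover at (203,280) with its knob at (203,262), and the juicer at (293,235).

Run:
```python
from h import *
D=cam("side");S=cam("scene")
for n,C,u,v,z in [("cone base",D,253,290,.012),("cone tip",D,252,273,.07),("rim",D,252,211,.146),("rim S",S,291,215,.146),("knob S",S,203,262,.085),("cover base S",S,204,286,0.005),("knob D",D,241,190,.088),("tumbler",D,316,249,0.0),("mill",D,311,232,0),("jigger S",S,260,260,0)]:
    print(n,plane(C,u,v,z).round(3))
b=cv2.imread("pics/d0.png")[150:320,180:360];cv2.imwrite("pics/d0c.png",cv2.resize(b,None,fx=4.2,fy=3.5*1.0,interpolation=cv2.INTER_CUBIC)[:600,:800])
```

```text
cone base [ 0.387 -0.343  0.012]
cone tip [ 0.389 -0.33   0.07 ]
rim [ 0.43  -0.07   0.146]
rim S [ 0.42  -0.04   0.146]
knob S [0.409 0.258 0.085]
cover base S [0.417 0.259 0.005]
knob D [0.42  0.225 0.088]
tumbler [ 0.647 -0.151 -0.   ]
mill [ 0.659 -0.033  0.   ]
jigger S [0.466 0.049 0.   ]
```

```bash
python3 -m pendant '[-3.5,2.1,0,0,0,0,-1,-3.5,2.1,0,0,0,0,-1,-3.5,2.1,0,0,0,0,-1,-3.5,2.1,0,0,0,0,-1,-3.5,2.1,0,0,0,0,-1,-3.5,2.1,0,0,0,0,-1,-3.5,2.1,0,0,0,0,-1,-3.5,2.1,0,0,0,0,-1,0,0,0,0,0,0,-1]'
python3 - <<'E'
from h import *
s=ctrl.sense();print(s["eef_pos"],s["orientation"],s["joint_pos"].round(2))
w=snap("wrist","w1")
C=cam("wrist",s);print(proj(C,[.388,-.337,.07]),proj(C,[.388,-.337,0]))
E
```

```text
time_s: 1.0
eef_pos: [0.3891, -0.3367, 0.2305]
orientation: [-0.139, 0.99, 0.001, 0.0]
wrist_force: [0.2, 0.4, 0.1]
gripper_width: 0.0855
gripper_force: 0.0
[ 0.38910281 -0.33673763  0.23053952] [-1.39337654e-01  9.90244693e-01  6.82093386e-04  4.91344839e-06] [-0.32 -0.19 -0.13 -0.   -1.63 -0.97]
(np.float64(276.3278719099921), np.float64(188.29739545082413)) (np.float64(276.33725457127144), np.float64(173.8694919042636))
```

View pics/w1.png

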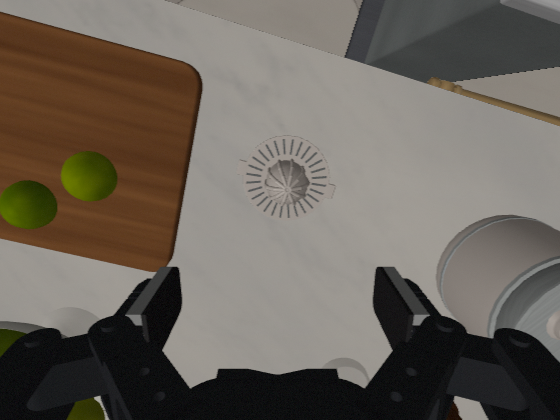

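The cone is at about (288,180), with its tabs near (243,161) and (331,190). I'll zoom in to get the tab angle.

Run:
```python
import cv2,numpy as np
b=cv2.imread("pics/w1.png")[120:232,220:356]
l=cv2.createCLAHE(4,(2,2)).apply(cv2.cvtColor(b,cv2.COLOR_BGR2GRAY))
cv2.imwrite("pics/w1c.png",cv2.resize(l,None,fx=5,fy=5,interpolation=cv2.INTER_CUBIC))
```

```text
(no output)
```

View pics/w1c.png

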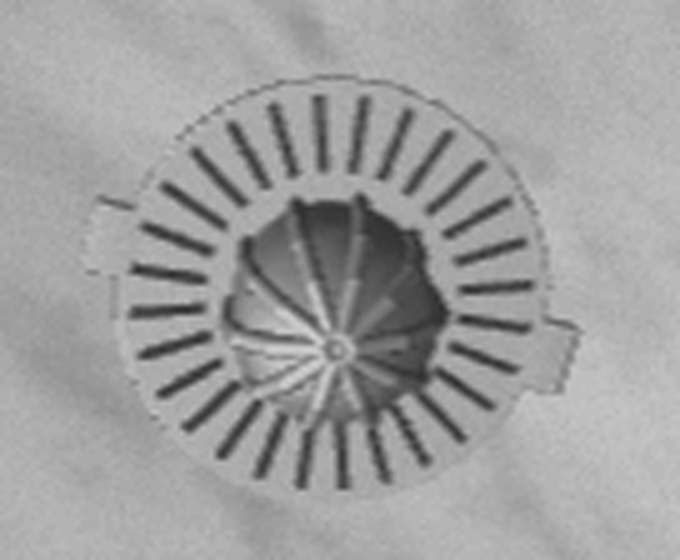

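Run:
```python
from h import *
s=ctrl.sense();C=cam("wrist",s)
P=lambda u,v,z:plane(C,220+u/5,120+v/5,z)
print("tip",P(338,349,.07),"basket",P(331,290,.024))
for z in(.004,.024):
    L=P(94,236,z);R=P(571,360,z);print(z,L,R,np.linalg.norm(R-L),(L+R)/2,"ang of line",np.arctan2(*(R-L)[[1,0]]))
Rt=Ro.from_quat(s["orientation"]).as_matrix();print(Rt.round(3),"tool y ang",np.arctan2(Rt[1,1],Rt[0,1]))
c=P(335,320,.047);print((Rt.T@(P(331,290,.024)-s["eef_pos"])*100).round(2),(Rt.T@(P(338,349,.07)-s["eef_pos"])*100).round(2))
# juicer rim rough from here
```

```text
tip [ 0.38521949 -0.32779003  0.07      ] basket [ 0.38357538 -0.32831176  0.024     ]
0.004 [ 0.39023334 -0.38155578  0.004     ] [ 0.38800493 -0.26861356  0.004     ] 0.11296419584371295 [ 0.38911913 -0.32508467  0.004     ] ang of line 1.5905243581208837
0.024 [ 0.38621489 -0.3803046   0.024     ] [ 0.38410709 -0.27347604  0.024     ] 0.10684935694802622 [ 0.38516099 -0.32689032  0.024     ] ang of line 1.5905243581208834
[[-0.961 -0.275 -0.001]
 [-0.275  0.961  0.001]
 [ 0.001  0.001 -1.   ]] tool y ang 1.8493685836947993
[ 0.14  1.04 20.67] [-0.03  1.05 16.07]
```

```bash
python3 -m pendant '[-1.6,3.65,0,0,0,0,-1,-1.6,3.65,0,0,0,0,-1,-1.6,3.65,0,0,0,0,-1,-1.6,3.65,0,0,0,0,-1,-1.6,3.65,0,0,0,0,-1,-1.6,3.65,0,0,0,0,-1,-1.6,3.65,0,0,0,0,-1,0,0,0,0,0,0,-1]'
python3 - <<'E'
from h import *
s=ctrl.sense();print(s["eef_pos"],s["orientation"])
w=snap("wrist","w2")
b=cv2.imread("pics/w2.png");cv2.imwrite("pics/w2b.png",cv2.resize(b,None,fx=1.42,fy=1.42,interpolation=cv2.INTER_CUBIC))
E
```

```text
time_s: 1.85
eef_pos: [0.4253, -0.0608, 0.2309]
orientation: [-0.139, 0.99, 0.0, -0.0]
wrist_force: [-0.8, -0.3, -0.8]
gripper_width: 0.0854
gripper_force: 0.0
[ 0.42530937 -0.0607781   0.23093646] [-1.38989669e-01  9.90293721e-01  4.62075279e-04 -7.06041509e-05]
```

View pics/w2b.png

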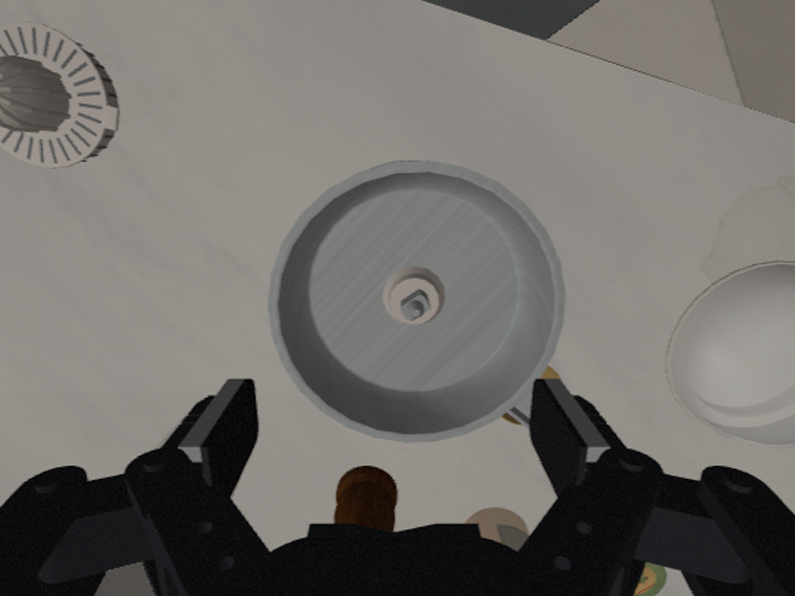

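The rim ellipse is centred near (417,300) in the enlarged view and the shaft is at (415,302). The spout is at lower right over the jigger at (540,390), and the cover's edge shows at right. I'll zoom in on the shaft.

Run:
```python
from h import *
C=cam("wrist")
b=cv2.imread("pics/w2.png")
g=cv2.cvtColor(b,cv2.COLOR_BGR2GRAY)
c=b[183:239,262:322];cv2.imwrite("pics/w2c.png",cv2.resize(c,None,fx=10,fy=10,interpolation=cv2.INTER_CUBIC))
E=[plane(C,u/1.42,v/1.42,.146) for u,v in((269,300),(565,300),(417,160),(417,440))]
print(E,np.linalg.norm(E[0]-E[1]),np.linalg.norm(E[2]-E[3]),(E[0]+E[1])/2,(E[2]+E[3])/2)
```

```text
[array([ 0.44011163, -0.12370137,  0.146     ]), array([0.39871095, 0.02168301, 0.146     ]), array([ 0.3536614 , -0.07082487,  0.146     ]), array([ 0.49856357, -0.02718681,  0.146     ])] 0.151164270485659 0.15133049592191605 [ 0.41941129 -0.05100918  0.146     ] [ 0.42611249 -0.04900584  0.146     ]
```

View pics/w2c.png

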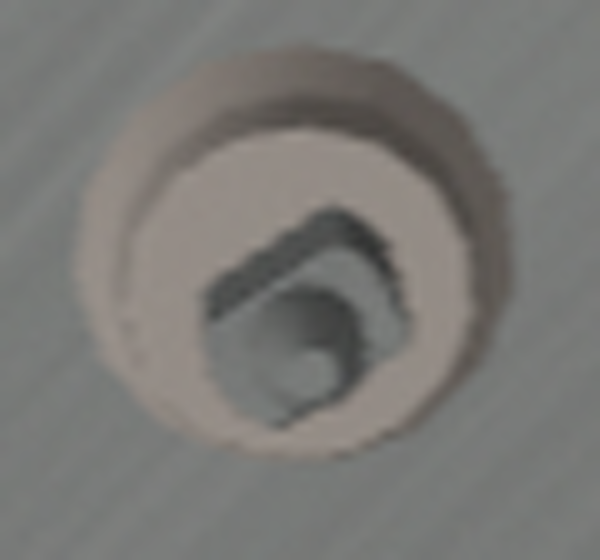

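The column top is centred at crop (300,293), the pilot tip at (313,370), and the flats run up to the right at about 0.54 rad.

Run:
```python
from h import *
s=ctrl.sense();C=cam("wrist",s)
P=lambda u,v,z:plane(C,262+u/10,183+v/10,z)
print("col",P(300,293,.124),"tip",P(313,370,.143),"mid",P(311,337,.135), "rim",plane(C,417/1.42,300/1.42,.146))
for a,b,z in[((207,320),(345,250),.135),((283,428),(410,352),.135),((207,295),(330,210),.124)]:
    d=P(*b,z)-P(*a,z);print("flat ang",np.arctan2(d[1],d[0]),np.linalg.norm(d))
```

```text
col [ 0.42699851 -0.04899598  0.124     ] tip [ 0.42685994 -0.04890742  0.143     ] mid [ 0.42690074 -0.04865463  0.135     ] rim [ 0.41941516 -0.05102278  0.146     ]
flat ang 2.3399102483136165 0.011830307313361068
flat ang 2.4185382473947996 0.011456071970169233
flat ang 2.477929480040719 0.011973847702898568
```

```bash
python3 -m pendant '[1.6,-3.5,0,0,0,0,-1,1.6,-3.5,0,0,0,0,-1,1.6,-3.5,0,0,0,0,-1,1.6,-3.5,0,0,0,0,-1,1.6,-3.5,0,0,0,0,-1,1.6,-3.5,0,0,0,0,-1,1.6,-3.5,0,0,0,0,-1,0,0,0,0,0,0,-1]'
python3 -m pendant '[0,0,4,0,0,0,-1,0,0,4,0,0,0,-1,0,0,4,0,0,0,-1,0,0,3,0,0,0,-1,0,0,2,0,0,0,-1,0,0,2,0,0,0,-1,0,0,1,0,0,0,-1,0,0,0,0,0,0,-1]'
```

```text
time_s: 2.7
eef_pos: [0.3812, -0.3343, 0.2303]
orientation: [-0.133, 0.991, 0.0, -0.001]
wrist_force: [-0.3, -0.1, -0.7]
gripper_width: 0.0854
gripper_force: 0.0
time_s: 3.5
eef_pos: [0.3824, -0.3298, 0.0299]
orientation: [-0.136, 0.991, 0.001, -0.001]
wrist_force: [-0.3, -0.5, 0.8]
gripper_width: 0.0853
gripper_force: 0.0
```

```bash
python3 -m pendant '[0,0,0,0,0,0,-1,0,0,0,0,0,0,-1]'
python3 - <<'E'
from h import *
s=ctrl.sense();Rt=Ro.from_quat(s["orientation"]).as_matrix()
print(s["eef_pos"],(Rt.T@(np.array([.385,-.3275,.028])-s["eef_pos"])*100).round(2), np.arctan2(Rt[1,1],Rt[0,1]))
w=snap("wrist","w3");C=cam("wrist",s)
print(proj(C,[.385,-.3275,.07]),proj(C,[.385,-.3275,.024]))
b=cv2.imread("pics/w3.png");cv2.imwrite("pics/w3b.png",b[20:420,60:500])
E
```

```text
time_s: 3.7
eef_pos: [0.3845, -0.3302, 0.0327]
orientation: [-0.137, 0.991, -0.001, 0.001]
wrist_force: [-0.9, -1.2, -0.1]
gripper_width: 0.0856
gripper_force: 0.0
[ 0.38447685 -0.33019883  0.03266165] [-0.12  0.25  0.47] 1.8454993098303452
(np.float64(282.4082299562958), np.float64(319.92521077541767)) (np.float64(281.07290160478954), np.float64(263.7270207895747))
```

View pics/w3b.png

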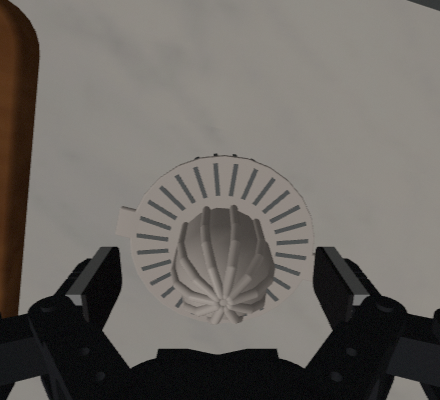

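The tip is at full-frame (283,323), against a predicted (282,320), so the cone is 1 mm further along tool -x. Correct, lower and close.

```bash
python3 -m pendant '[-0.2,0.27,0.25,0,0,0,-1,0,0,0.2,0,0,0,-1,0,0,0,0,0,0,0.2,0,0,0,0,0,0,1,0,0,0,0,0,0,1,0,0,0,0,0,0,1,0,0,0,0,0,0,1,0,0,0,0,0,0,1]'
```

```text
time_s: 4.55
eef_pos: [0.3854, -0.3268, 0.0274]
orientation: [-0.137, 0.991, -0.0, 0.0]
wrist_force: [0.4, 0.7, 3.0]
gripper_width: 0.0446
gripper_force: 61.8
```

```bash
python3 -m pendant '[0,0,-1,0,0,0,1,0,0,-2,0,0,0,1,0,0,-3,0,0,0,1,0,0,-4,0,0,0,1,0,0,-4,0,0,0,1,0,0,-3,0,0,0,1,0,0,-2,0,0,0,1,0,0,-0.5,0,0,0,1,0,0,0,0,0,0,1,0,0,0,0,0,0,1]'
python3 - <<'E'
from h import *
s=ctrl.sense();Rt=Ro.from_quat(s["orientation"]).as_matrix()
w=snap("wrist","w4");C=cam("wrist",s);T=np.array(ctrl.camera_params("wrist")["T_tool_cam"])
print(s["eef_pos"],Rt.round(3).tolist())
p=s["eef_pos"]+Rt@np.array([0,0,-.0426]);print(proj(C,p), proj(C,s["eef_pos"]+Rt@np.array([0,0,.0034])))
b=cv2.imread("pics/w4.png")[170:350,160:410];cv2.imwrite("pics/w4c.png",cv2.resize(b,None,fx=3.2,fy=3.2,interpolation=cv2.INTER_CUBIC))
E
```

```text
time_s: 5.55
eef_pos: [0.3846, -0.3261, 0.2199]
orientation: [-0.137, 0.991, 0.001, -0.001]
wrist_force: [0.7, 0.5, -1.2]
gripper_width: 0.045
gripper_force: 61.5
[ 0.38461621 -0.32607456  0.21991973] [[-0.962, -0.271, -0.002], [-0.271, 0.962, 0.002], [0.002, 0.002, -1.0]]
(np.float64(275.9303562966297), np.float64(325.9412060018267)) (np.float64(276.1793813527224), np.float64(266.3488936004086))
```

View pics/w4c.png

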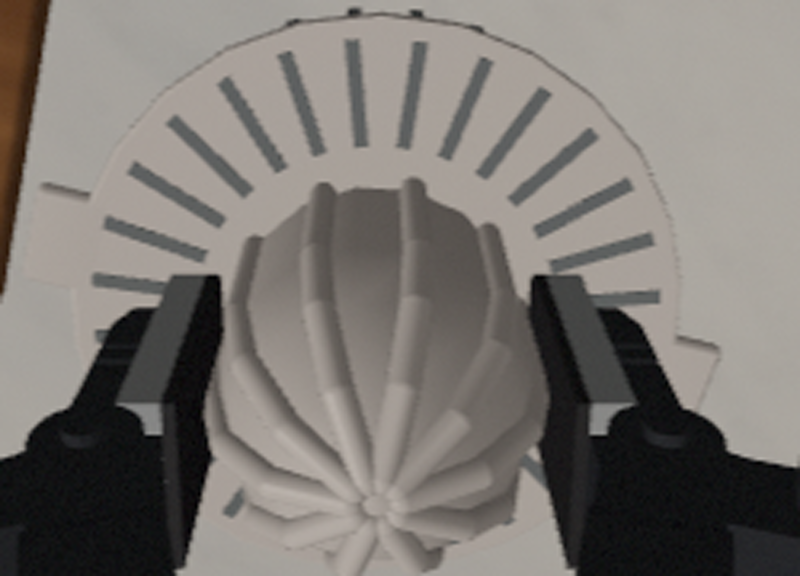

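Run:
```python
from h import *
s=ctrl.sense();Rt=Ro.from_quat(s["orientation"]).as_matrix();C=cam("wrist",s);e=s["eef_pos"]
P=lambda u,v,z:plane(C,160+u/3.2,170+v/3.2,e[2]-.0274+z)
L=P(40,185,.024);R=P(720,350,.024);d=R-L
print(np.linalg.norm(d),"line ang",np.arctan2(d[1],d[0]),"tool y",np.arctan2(Rt[1,1],Rt[0,1]))
o=Rt.T@(P(377,507,.07)-e);print("tip in tool cm",o*100)
for yaw in(.82,):
    R2=Ro.from_euler("z",yaw).as_matrix()@Rt
    t=np.array([.4269,-.0489,0])-R2@np.array([o[0],o[1],0]); print("tcp target",t,"shift cm in present tool",(Rt.T@(t-e)*100).round(2))
```

```text
0.10662479762513147 line ang 1.5854452830708605 tool y 1.8456442463851062
tip in tool cm [-0.10505701  0.06726363 -4.26008578]
tcp target [ 4.27016530e-01 -5.01419973e-02  6.54760412e-07] shift cm in present tool [-11.62  25.36  22.02]
```

```bash
python3 -m pendant '[-1.0,2.2,0,0,0,0,1,-1.7,3.7,0,0,0,0,1,-1.7,3.7,0,0,0,0,1,-1.7,3.7,0,0,0,0,1,-1.7,3.7,0,0,0,0,1,-1.7,3.7,0,0,0,0,1,-1.3,2.8,0,0,0,0,1,-0.8,1.9,0,0,0,0,1,0,0,0,0,0,0,1]'
python3 -m pendant '[0,0,0,0,0,-0.137,1,0,0,0,0,0,-0.137,1,0,0,0,0,0,-0.137,1,0,0,0,0,0,-0.137,1,0,0,0,0,0,-0.137,1,0,0,0,0,0,-0.137,1,0,0,0,0,0,0,1,0,0,0,0,0,0,1]'
python3 - <<'E'
from h import *
s=ctrl.sense();Rt=Ro.from_quat(s["orientation"]).as_matrix();e=s["eef_pos"]
print("yaw",np.arctan2(Rt[1,1],Rt[0,1]),"want",1.8456+.82,"shift",(Rt.T@(np.array([.4270,-.0501,.2])-e)*100).round(2),Rt[:,2].round(4),s["joint_pos"].round(2))
E
```

```text
time_s: 6.5
eef_pos: [0.4276, -0.0486, 0.2203]
orientation: [-0.139, 0.99, 0.0, -0.001]
wrist_force: [0.5, -0.7, -1.4]
gripper_width: 0.0449
gripper_force: 61.7
time_s: 7.3
eef_pos: [0.4275, -0.0511, 0.2212]
orientation: [-0.519, 0.854, 0.0, -0.001]
wrist_force: [-0.0, 0.6, -2.5]
gripper_width: 0.0451
gripper_force: 61.7
yaw 2.6633166638134567 want 2.6656 shift [-0.07  0.09  2.12] [-1.1e-03 -3.0e-04 -1.0e+00] [ 0.35 -0.43 -0.34 -0.   -1.66 -0.83]
```

```bash
python3 -m pendant '[-0.05,0.07,1,0,0,0,1,0,0,1.5,0,0,0,1,0,0,1.3,0,0,0,1,0,0,0.8,0,0,0,1,0,0,0,0,0,0,1,0,0,0,0,0,0,1]'
python3 -m pendant '[0,0,0.2,0,0,0,1,0,0,0.2,0,0,0,1,0,0,0.2,0,0,0,1,0,0,0.1,0,0,0,1,0,0,0,0,0,0,1]'
```

```text
time_s: 7.9
eef_pos: [0.4274, -0.0499, 0.1759]
orientation: [-0.521, 0.853, -0.0, -0.0]
wrist_force: [0.2, -0.4, -1.4]
gripper_width: 0.0448
gripper_force: 61.7
time_s: 8.4
eef_pos: [0.4273, -0.0498, 0.1687]
orientation: [-0.521, 0.853, 0.0, -0.0]
wrist_force: [-0.3, -0.1, -0.4]
gripper_width: 0.0443
gripper_force: 61.7
```

```bash
python3 -m pendant '[0,0,0.15,0,0,0,1,0,0,0.15,0,0,0,1,0,0,0.15,0,0,0,1,0,0,0.1,0,0,0,1,0,0,0,0,0,0,1]'
python3 -m pendant '[0,0,0.1,0,0,0,1,0,0,0.1,0,0,0,1,0,0,0,0,0,0,1]'
```

```text
time_s: 8.9
eef_pos: [0.4273, -0.0499, 0.1631]
orientation: [-0.521, 0.853, 0.0, -0.0]
wrist_force: [-0.2, -0.0, -2.1]
gripper_width: 0.0446
gripper_force: 61.7
time_s: 9.2
eef_pos: [0.4273, -0.0498, 0.1611]
orientation: [-0.521, 0.853, 0.0, -0.0]
wrist_force: [-0.3, -0.1, -1.4]
gripper_width: 0.0448
gripper_force: 61.7
```

```bash
python3 -m pendant '[0,0,0.1,0,0,0,1,0,0,0.1,0,0,0,1,0,0,0,0,0,0,1]'
python3 -m pendant '[0,0,0.1,0,0,0,1,0,0,0.1,0,0,0,1,0,0,0,0,0,0,1]'
```

```text
time_s: 9.5
eef_pos: [0.4273, -0.0498, 0.1591]
orientation: [-0.521, 0.853, 0.0, -0.0]
wrist_force: [0.2, -0.1, -0.2]
gripper_width: 0.0451
gripper_force: 61.7
time_s: 9.8
eef_pos: [0.4273, -0.0498, 0.1571]
orientation: [-0.521, 0.853, 0.0, -0.0]
wrist_force: [-0.9, 0.4, -2.2]
gripper_width: 0.045
gripper_force: 61.7
```

```bash
python3 -m pendant '[0,0,0.1,0,0,0,1,0,0,0.1,0,0,0,1,0,0,0.1,0,0,0,1,0,0,0.1,0,0,0,1,0,0,0,0,0,0,1]'
python3 -m pendant '[0,0,0.05,0,0,0,1,0,0,0.05,0,0,0,1,0,0,0,0,0,0,1]'
```

```text
time_s: 10.3
eef_pos: [0.4273, -0.0498, 0.1531]
orientation: [-0.521, 0.853, 0.0, -0.0]
wrist_force: [0.1, -0.7, -1.7]
gripper_width: 0.0448
gripper_force: 61.7
time_s: 10.6
eef_pos: [0.4274, -0.0498, 0.1522]
orientation: [-0.521, 0.853, 0.0, -0.0]
wrist_force: [-1.1, 0.0, -1.6]
gripper_width: 0.0449
gripper_force: 61.7
```

```bash
python3 -m pendant '[0,0,0.05,0,0,0,1,0,0,0.05,0,0,0,1,0,0,0,0,0,0,1]'
python3 -m pendant '[0,0,0.05,0,0,0,1,0,0,0,0,0,0,1]'
```

```text
time_s: 10.9
eef_pos: [0.4274, -0.0498, 0.1514]
orientation: [-0.521, 0.853, 0.0, 0.0]
wrist_force: [-0.4, 0.3, -1.1]
gripper_width: 0.0448
gripper_force: 61.8
time_s: 11.1
eef_pos: [0.4275, -0.0498, 0.1514]
orientation: [-0.521, 0.853, -0.0, 0.0]
wrist_force: [-2.3, 0.4, 3.8]
gripper_width: 0.0451
gripper_force: 62.2
```

Contact at TCP z 0.1514, exactly the home height. Release and lift, then look.

```bash
python3 -m pendant '[0,0,0,0,0,0,0,0,0,0,0,0,0,-1,0,0,0,0,0,0,-1,0,0,0,0,0,0,-1,0,0,-0.5,0,0,0,-1,0,0,-1.5,0,0,0,-1,0,0,-3,0,0,0,-1,0,0,-3,0,0,0,-1,0,0,-1,0,0,0,-1,0,0,0,0,0,0,-1]'
python3 - <<'E'
from h import *
s=ctrl.sense();C=cam("wrist",s);Rt=Ro.from_quat(s["orientation"]).as_matrix();print(s["eef_pos"])
w=snap("wrist","w5");d=snap("side","d5")
b=cv2.imread("pics/w5.png")[:,60:500]; a=cv2.resize(cv2.imread("pics/d5.png")[120:320,180:340],None,fx=2.1,fy=2.1,interpolation=cv2.INTER_CUBIC)
cv2.imwrite("pics/m5.png",np.hstack([b,a]))
print("tip if home",proj(C,[.4269,-.0489,.194]),"if 11 high",proj(C,[.4269,-.0489,.205]))
E
```

```text
time_s: 12.1
eef_pos: [0.4282, -0.0498, 0.2434]
orientation: [-0.521, 0.853, -0.001, 0.002]
wrist_force: [0.8, 0.3, -0.9]
gripper_width: 0.0855
gripper_force: 0.0
[ 0.42818602 -0.04977744  0.24335203]
tip if home (np.float64(279.80418041016026), np.float64(232.1127579646061)) if 11 high (np.float64(279.9034370560382), np.float64(238.91641144418884))
```

View pics/m5.png

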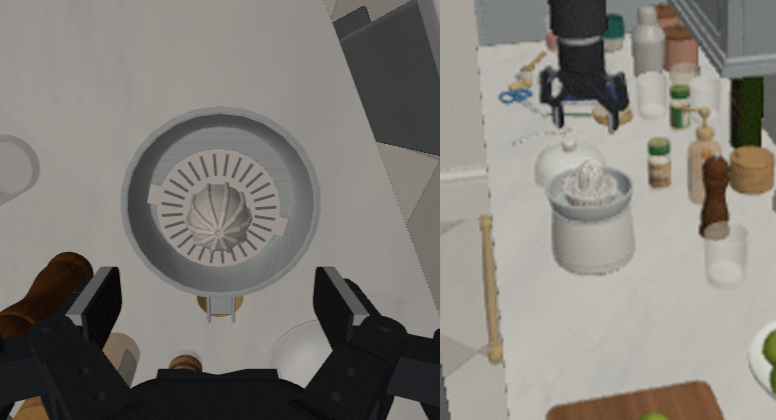

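The cone tip appears at full-frame (279,232), matching the home prediction (279.8,232.1), and its basket is inside the bowl. Next is the cover, after a quick check on where the tall bottle stands.

```bash
python3 - <<'E'
from h import *
S=cam("scene")
print("bottle",plane(S,143,243,0),"jar",plane(S,206,254,0),plane(S,114,264,0),"tumblers",plane(S,85,284,0),"small",plane(S,175,248,0))
E
python3 -m pendant '[-3.2,1.9,0,0,0,0,-1,-3.2,1.9,0,0,0,0,-1,-3.2,1.9,0,0,0,0,-1,-3.2,1.9,0,0,0,0,-1,-3.2,1.9,0,0,0,0,-1,-3.2,1.9,0,0,0,0,-1,-3.2,1.9,0,0,0,0,-1,-3.2,1.9,0,0,0,0,-1,0,0,0,0,0,0,-1,0,0,0,0,0,0,-1]'
python3 - <<'E'
from h import *
s=ctrl.sense();C=cam("wrist",s);print(s["eef_pos"],s["joint_pos"].round(2))
w=snap("wrist","w6");print(proj(C,[.41,.25,.092]))
b=cv2.imread("pics/w6.png");cv2.imwrite("pics/w6b.png",cv2.resize(b,None,fx=1.42,fy=1.42,interpolation=cv2.INTER_CUBIC))
E
```

```text
bottle [0.80337042 0.31362825 0.        ] jar [0.60222761 0.17055999 0.        ] [0.70917893 0.43476539 0.        ] tumblers [0.63555335 0.53581315 0.        ] small [0.70249808 0.23736949 0.        ]
time_s: 13.2
eef_pos: [0.4084, 0.2475, 0.2392]
orientation: [-0.522, 0.853, -0.0, -0.002]
wrist_force: [0.5, -1.1, 0.9]
gripper_width: 0.0857
gripper_force: 0.0
[0.40843974 0.24753751 0.23919948] [ 0.97 -0.29 -0.2  -0.   -1.66 -1.44]
(np.float64(276.61396832493614), np.float64(196.40040063125454))
```

View pics/w6b.png

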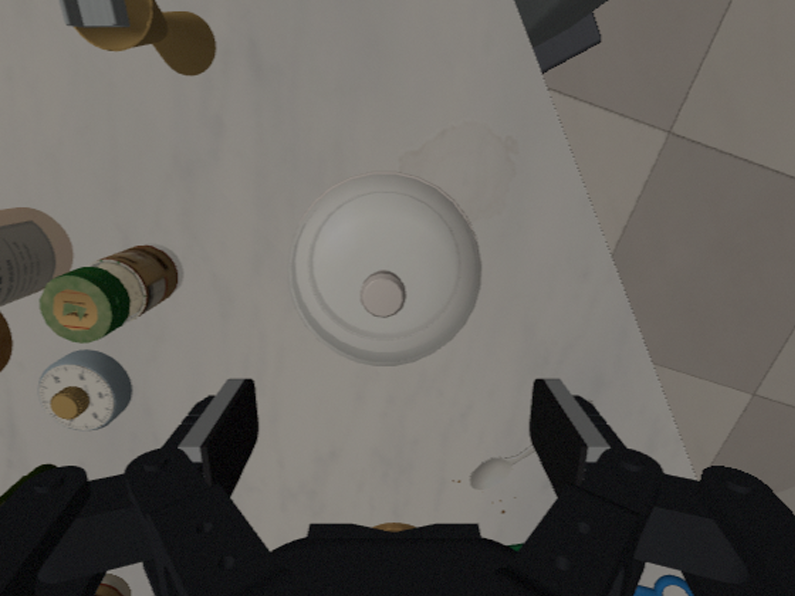

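The knob top is at (382,296) in the enlarged view and the cover outline is centred at (387,269). The spoon is at (490,470), clear of it.

Run:
```python
from h import *
s=ctrl.sense();C=cam("wrist",s);Rt=Ro.from_quat(s["orientation"]).as_matrix();e=s["eef_pos"]
k=plane(C,382/1.42,296/1.42,.092);print("knob",k,"outline",plane(C,386.5/1.42,269/1.42,.015),"width",np.linalg.norm(plane(C,292/1.42,269/1.42,.012)-plane(C,481/1.42,269/1.42,.012)))
print("knob dia",np.linalg.norm(plane(C,361/1.42,296/1.42,.092)-plane(C,404/1.42,296/1.42,.092)))
print("shift",(Rt.T@(k-e)*100).round(2),e)
```

```text
knob [0.4219748  0.25673148 0.092     ] outline [0.42066187 0.25832054 0.015     ] width 0.15380578084034124
knob dia 0.02792549911099623
shift [-1.5  -0.74 14.78] [0.40872896 0.2469736  0.23980051]
```

```bash
python3 -m pendant '[-1.5,-0.7,3,0,0,0,-1,0,0,4,0,0,0,-1,0,0,4,0,0,0,-1,0,0,3,0,0,0,-1,0,0,1.5,0,0,0,-1,0,0,0.8,0,0,0,-1,0,0,0,0,0,0,-1,0,0,0,0,0,0,-1]'
python3 - <<'E'
from h import *
s=ctrl.sense();Rt=Ro.from_quat(s["orientation"]).as_matrix();e=s["eef_pos"]
print("shift",(Rt.T@(np.array([.4217,.257,.069])-e)*100).round(2),e)
w=snap("wrist","w7")
g=cv2.cvtColor(cv2.imread("pics/w7.png"),cv2.COLOR_BGR2GRAY);C=cam("wrist",s);print(proj(C,[.4217,.257,.092]))
c=cv2.HoughCircles(cv2.medianBlur(g,3),cv2.HOUGH_GRADIENT,1,60,param1=60,param2=18,minRadius=40,maxRadius=70)
print(c)
for q in (c[0][:4] if c is not None else []): print((Rt.T@(plane(C,q[0],q[1],.092)-e)*100).round(2),q[2])
E
```

```text
time_s: 14.05
eef_pos: [0.4229, 0.2579, 0.0796]
orientation: [-0.521, 0.853, 0.0, 0.001]
wrist_force: [-0.2, -0.3, -0.5]
gripper_width: 0.0855
gripper_force: 0.0
shift [0.14 0.06 1.06] [0.42287967 0.25790842 0.0796015 ]
(np.float64(278.56018635134177), np.float64(279.8353755471339))
[[[245.5 263.5  67.2]]]
[ 0.93 -1.38 -1.24] 67.2
```

```bash
python3 -m pendant '[0.1,0,0.5,0,0,0,-1,0,0,0.4,0,0,0,-1,0,0,0.1,0,0,0,-1,0,0,0,0,0,0,0.2,0,0,0,0,0,0,1,0,0,0,0,0,0,1,0,0,0,0,0,0,1,0,0,0,0,0,0,1,0,0,0,0,0,0,1,0,0,0,0,0,0,1]'
```

```text
time_s: 15.1
eef_pos: [0.4218, 0.2567, 0.0682]
orientation: [-0.521, 0.853, 0.0, 0.0]
wrist_force: [-0.5, -0.2, 3.4]
gripper_width: 0.0274
gripper_force: 59.0
```

```bash
python3 -m pendant '[0,0,-0.5,0,0,0,1,0,0,-1,0,0,0,1,0,0,-2,0,0,0,1,0,0,-3,0,0,0,1,0,0,-4,0,0,0,1,0,0,-4,0,0,0,1,0,0,-4,0,0,0,1,0,0,-2.5,0,0,0,1,0,0,-1,0,0,0,1,0,0,0,0,0,0,1]'
python3 - <<'E'
from h import *
s=ctrl.sense();Rt=Ro.from_quat(s["orientation"]).as_matrix();e=s["eef_pos"]
w=snap("wrist","w8");C=cam("wrist",s)
print(e,s["wrist_force"],s["torque"],s["joint_pos"].round(2),"shift",(Rt.T@(np.array([.4267,-.0492,.288])-e)*100).round(2),Rt[:,2].round(4))
E
```

```text
time_s: 16.1
eef_pos: [0.4218, 0.2568, 0.2888]
orientation: [-0.521, 0.853, 0.0, 0.001]
wrist_force: [-0.3, 0.8, -1.9]
gripper_width: 0.0278
gripper_force: 59.3
[0.42178642 0.25684682 0.28879064] [-0.29337849  0.78778614 -1.85033725] [-0.02960677  0.01168852 -0.02913193] [ 0.96 -0.23 -0.06 -0.   -1.74 -1.43] shift [ 27.01 -14.41   0.03] [ 9.0e-04  1.7e-03 -1.0e+00]
```

```bash
python3 -m pendant '[1.5,-0.8,0,0,0,0,1,3,-1.6,0,0,0,0,1,4,-2.13,0,0,0,0,1,4,-2.13,0,0,0,0,1,4,-2.13,0,0,0,0,1,4,-2.13,0,0,0,0,1,3,-1.6,0,0,0,0,1,2,-1.08,0,0,0,0,1,1.5,-0.8,0,0,0,0,1,0,0,0,0,0,0,1]'
python3 -m pendant '[0,0,0,0,0,0,1,0,0,0,0,0,0,1]'
python3 - <<'E'
from h import *
s=ctrl.sense();Rt=Ro.from_quat(s["orientation"]).as_matrix();e=s["eef_pos"]
snap("side","d9");snap("wrist","w9")
print(e,"shift",(Rt.T@(np.array([.4267,-.0492,.288])-e)*100).round(2),Rt[:,2].round(4))
E
```

```text
time_s: 17.15
eef_pos: [0.4256, -0.0515, 0.2862]
orientation: [-0.52, 0.854, 0.0, -0.001]
wrist_force: [-0.2, 0.4, -2.0]
gripper_width: 0.0277
gripper_force: 59.3
time_s: 17.35
eef_pos: [0.4262, -0.049, 0.287]
orientation: [-0.522, 0.853, 0.0, -0.001]
wrist_force: [-0.2, 0.0, -2.2]
gripper_width: 0.0278
gripper_force: 59.3
[ 0.42623321 -0.04899221  0.28699436] shift [-0.   -0.05 -0.1 ] [-0.0013  0.     -1.    ]
```

```bash
python3 -m pendant '[0,0,0.7,0,0,0,1,0,0,1.5,0,0,0,1,0,0,1.5,0,0,0,1,0,0,1.5,0,0,0,1,0,0,1,0,0,0,1,0,0,0.7,0,0,0,1,0,0,0.3,0,0,0,1,0,0,0,0,0,0,1,0,0,0,0,0,0,1]'
python3 -m pendant '[0,0,0.2,0,0,0,1,0,0,0.2,0,0,0,1,0,0,0.2,0,0,0,1,0,0,0.1,0,0,0,1,0,0,0,0,0,0,1,0,0,0,0,0,0,1]'
```

```text
time_s: 18.35
eef_pos: [0.4268, -0.0494, 0.2164]
orientation: [-0.521, 0.853, -0.0, 0.0]
wrist_force: [0.8, 0.6, -1.9]
gripper_width: 0.0274
gripper_force: 59.3
time_s: 18.95
eef_pos: [0.4265, -0.0494, 0.2088]
orientation: [-0.521, 0.853, 0.0, 0.0]
wrist_force: [0.1, -0.9, -0.8]
gripper_width: 0.0274
gripper_force: 59.3
```

```bash
python3 -m pendant '[0,0,0.1,0,0,0,1,0,0,0.1,0,0,0,1,0,0,0.1,0,0,0,1,0,0,0.05,0,0,0,1,0,0,0,0,0,0,1]'
python3 -m pendant '[0,0,0.05,0,0,0,1,0,0,0.05,0,0,0,1,0,0,0,0,0,0,1]'
```

```text
time_s: 19.45
eef_pos: [0.4265, -0.0494, 0.2052]
orientation: [-0.521, 0.853, 0.0, -0.0]
wrist_force: [0.4, 0.2, -2.1]
gripper_width: 0.0273
gripper_force: 59.3
time_s: 19.75
eef_pos: [0.4266, -0.0494, 0.2048]
orientation: [-0.521, 0.853, -0.0, 0.0]
wrist_force: [-3.0, 0.4, 1.7]
gripper_width: 0.0275
gripper_force: 59.6
```

```bash
python3 -m pendant '[0,0,0.03,0,0,0,1,0,0,0,0,0,0,1,0,0,0,0,0,0,0.3,0,0,0,0,0,0,-0.3,0,0,0,0,0,0,-1,0,0,0,0,0,0,-1,0,0,0,0,0,0,-1]'
python3 -m pendant '[0,0,-0.5,0,0,0,-1,0,0,-1,0,0,0,-1,0,0,-2,0,0,0,-1,0,0,-3,0,0,0,-1,0,0,-3,0,0,0,-1,0,0,-2,0,0,0,-1,0,0,0,0,0,0,-1,0,0,0,0,0,0,-1]'
python3 - <<'E'
from h import *
s=ctrl.sense();C=cam("wrist",s);print(s["eef_pos"])
w=snap("wrist","w10");d=snap("side","d10");sc=snap("scene","s10")
J=[.4268,-.0489]
print("knob centre exp",proj(C,J+[.228]),"band exp",proj(C,J+[.146]))
g=cv2.cvtColor(w,cv2.COLOR_RGB2GRAY)
for p in [cv2.HoughCircles(cv2.medianBlur(g,3),cv2.HOUGH_GRADIENT,1,200,param1=60,param2=15,minRadius=a,maxRadius=b) for a,b in((18,36),(85,125))]: print(p)
# side view: silhouette change of cover/juicer
D=cam("side");print("side knob top exp",proj(D,J+[.228]),"band",[proj(D,[J[0]+dx,J[1],.146]) for dx in(-.0775,.0775)])
E
```

```text
time_s: 20.45
eef_pos: [0.4265, -0.0494, 0.2037]
orientation: [-0.521, 0.853, 0.0, -0.0]
wrist_force: [-0.1, -0.2, -0.1]
gripper_width: 0.0845
gripper_force: 0.0
time_s: 21.25
eef_pos: [0.4267, -0.0492, 0.3195]
orientation: [-0.521, 0.853, 0.0, 0.001]
wrist_force: [0.2, 0.4, -1.0]
gripper_width: 0.0852
gripper_force: 0.0
[ 0.42665804 -0.04924529  0.31949571]
knob centre exp (np.float64(277.14741870146077), np.float64(211.8397608686324)) band exp (np.float64(277.1231489929126), np.float64(186.3481498633194))
[[[277.5 209.5  19.9]
  [ 58.5 161.5  31. ]]]
[[[271.5 183.5  88. ]
  [498.5 233.5 104.4]]]
side knob top exp (np.float64(248.98132151535793), np.float64(188.09884238670338)) band [(np.float64(229.05793184614694), np.float64(210.87166306778028)), (np.float64(271.3854573273419), np.float64(205.84879463655415))]
```

The knob circle is at (277.5,209.5), against (277,212) expected for a flat, centred cover. Contact came at the seated height, so I'm handing in.

```bash
python3 -c "
from rig import ctrl
print(ctrl.close_job())"
```

```text
the job is handed in; nothing more can be done
None
```

The cone is home on the drive shaft and the domed cover is on the bowl, handed in at about 21 s; the cone was checked by picture, while the cover's flat seat is judged from contact height and measured knob position only.

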